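# Overhang the sole pattern at the bench's end

## Task

Push the polish tin that stands between the dark sole pattern and the left end of the low pine bench aside, leaving it standing on the bench, before the pattern is moved. Then slide the flat pattern toe first towards that end until its toe sticks straight out 40 mm past the bench's edge (within a centimetre), so that the shoemaker can take it from there by thumb and finger. Push both with the fingertips without lifting either, leave them at rest and apart, and leave the other things on the bench where they are.

Things in the scene. Friction and masses are not known exactly. Their poses are not given: they have to be found in the camera images.
- bench: low pine bench standing fixed on the table: top 340 mm (its x) by 540 mm (its y), top surface flat and 80 mm above its origin, which is at table height under the middle. Its +y end is the left end, seen from the robot; the end edge lies at y = +270 mm and is parallel to its x axis. Below the 24 mm top there is free space at that end
- edge (a point): point on the upper edge of the bench's left (+y) end, opposite the pattern's lane; 270 mm in y and -40 mm in x from the bench's middle; axes as the bench
- pattern: dark brown hardboard sole pattern, a loose thin flat plate lying on the bench, 180 mm long (its y), 6 mm thick, about 60 g. Toe (+y) end a half circle of 35 mm radius, forepart 70 mm wide, rear half 56 mm wide, ending in a straight square heel edge at y = -90 mm. Origin at the middle of its underside. It starts with its toe 110 to 210 mm short of the edge and turned up to about 11 degrees from the bench's y
- toe (a point): tip of the pattern's toe, half-way up its thickness, 90 mm in +y from its origin
- heel (a point): middle of the pattern's straight heel edge, half-way up its thickness, 90 mm in -y from its origin
- tin: closed black polish tin in the pattern's way, round, 72 mm across (68 mm in its lowest 13 mm), 25 mm high, about 100 g, slides easily on the bench; stands between the toe and the edge, centre about 60 mm short of the edge; origin at the centre of its underside. The bench on its far side (bench +x) is empty behind it, right to the bench's far rim
- spare_tin: the other closed polish tin, like the first (72 mm across, 25 mm high), on the far right part of the bench; origin at the centre of its underside. Not part of the work
- brush: horsehair brush with a wooden back, 54 x 170 x 46 mm, lying bristles down on the bench's far side, long axis y; origin at the centre of its underside. Not part of the work
- shoe_horn: red plastic shoe horn, about 36 x 170 mm, up to 10 mm high, lying along the bench's near side, long axis y; origin under its middle. Not part of the work
- dauber: small steel dauber with a round bristle head, 117 mm long, 20 mm high, on the bench's right end, long axis x, head at +x; origin at its underside, 25 mm from the head's centre. Not part of the work
Not all that is in view belongs to the job. There is more than one size of the pattern; the one meant has the size given above.

How it is judged (in metres and radians):
On the way:
1. the tin has been pushed at least 35 mm while the pattern has not yet moved (20 mm at most) (distance of tin from where it was at the start of the episode above 0.035 m and distance of pattern from where it was at the start of the episode below 0.02 m), for 0.2 s.
At the end, for the whole second after the job is handed in: Pattern flat and at rest on the bench, toe tip 30 to 50 mm past the left end's edge, within 10 degrees of square to it, not over a long side; tin upright and at rest on the bench, not touching the pattern; other things within 20 mm of their start (y of toe in the frame of edge between 0.03 and 0.05 m and x of toe in the frame of bench between -0.13 and 0.13 m and angle between the y axis of pattern and the y axis of bench, either way round below 0.17 rad and z of pattern in the frame of bench between 0.076 and 0.084 m and z of tin in the frame of bench between 0.076 and 0.084 m and angle between tin's own z axis and vertical below 0.1 rad and angle between pattern's own z axis and vertical below 0.05 rad and linear speed of each of tin, pattern below 0.01 m/s and contact force between tin and pattern below 0.05 N).
It fails at once if the pattern is lifted more than 15 mm off the bench or falls from it (z of pattern in the frame of bench above 0.095 m or z of pattern in the frame of bench below 0.06 m).
It fails at once if the tin is lifted more than 15 mm off the bench, is tipped over or falls from it (z of tin in the frame of bench above 0.095 m or z of tin in the frame of bench below 0.06 m or angle between tin's own z axis and vertical above 0.5 rad).
It fails at once if another thing on the bench is moved more than 20 mm (distance of any of spare_tin, brush, shoe_horn, dauber from where it was at the start of the episode above 0.02 m).
It also fails if it takes over 61 s, if anything falls off the work surface, if the arm or the gripper's body presses on something with over 40 N, if the wrist force passes 120 N, or if a joint passes its speed limit or range.

## Robot

A 6-joint arm with a two-finger parallel gripper is mounted at the origin on the work surface. World frame = base frame: x ahead of the robot, y to its left, z up, the work surface at z = 0. Lengths are in mm, angles in rad, forces in N, time in s.
With the tool pointing down it reaches from about 275 to 750 mm from the base axis. Payload 10.2 kg.
Tool frame: the origin (TCP) lies at the very end of the fingers, on their centre line; the grasp point (between the pads) lies 19 mm behind it (ctrl.pinch_z is the distance from the TCP to the grasp point, in mm); y points along the fingers, z is the direction in which the jaws open and shut, and the axes are right-handed (so a half turn about y gives the same grasp; the last joint's range is limited). The gripper opens to 85 mm and grips with 20 to 120 N. Pads are 22 mm wide; open, the fingers measure 114 mm over their backs; the gripper's body (76 mm by 85 mm) begins 54 mm behind the grasp point. The pads swing forward as they close: fully open they stand 13 mm farther back than shut.
Start: joints at [-1.542, 0.313, 1.498, -0, 1.331, -0.223], TCP at [130.789, -508.454, 231.294] pointing down, gripper open.
Joint ranges: [-2.94, 2.94], [-0.97, 2.17], [0.19, 2.56], [-1.23, 4.37], [0.02, 3.11], [-2.88, 2.88]. Speed limits (rad/s): [2.39, 2.39, 3.01, 3.14, 3.14, 3.14].

## Interface

Orientations are given as a unit quaternion [w, x, y, z].
In Python, from rig import sense, eyes, ctrl gives the robot as it stands. The module is installed in compiled form; this text tells all that it offers.
- The arm moves only by the shell command python3 -m handwheel 'ROWS' [FORCE]. ROWS is JSON, a list of rows, each an object of numbers: "grip": the finger opening in mm, from 0 to 85.4; "tx", "ty", "tz": the shift along the tool's x, y, z in mm; "wx", "wy", "wz": the turn, a rotation vector about the tool's x, y, z in rad. In form: [{"grip": .., "tx": .., "ty": .., "tz": .., "wx": .., "wy": .., "wz": ..}, ...]. A call has 1 to 10 rows; each row shifts and turns the commanded pose from where the row before left it, along the tool's axes as they then stand; what a row does not reach is not made up. A row lasts 1/12 s, in which the tool goes at most 41.7 mm and 7.16 degrees, less where a joint would pass 70% of its speed; a pose out of reach is approached as far as the arm can. A call is refused whole if a number of a shift passes 41.7 or a number of a turn 0.125, either way. A call with a gripper value outside its range is refused whole. The fingers move at their own pace and stop on an object; FORCE is the grip in N (left out, the last holds). Time passes only in rows, so rows that do not move let the fingers close. It gives the time, the measured TCP pose, the force and the opening at its end, in the units of the state.
- sense(): the state, without advancing time (a new reading comes with each control period).
- eyes.capture(name): name is "scene" or "top" or "wrist"; returns a dict with "pixels" (480x640x3 uint8, red, green, blue), "mtx" (3x3 intrinsics, pixels), "R" (3x3) and "t" (3): a world point X has camera coordinates R X + t. Camera axes: x right, y down, z forward; pixel columns grow to the right and rows downward; lengths in mm; the calibration is good to about 2 mm. The wrist camera is an equidistant fisheye: a pixel r from the principal point sees the ray r / f radians off the axis. A picture is of the moment at which its call begins. There is no depth.
- ctrl.finish_job(): hands the job in, once; it reports no verdict.
The state is a dict: "time_s": time; "joints": joint angles; "dq": joint speeds; "tau": joint torques, N m; "eef_pos": TCP position; "ee_rot": TCP orientation; "force": force on the tool from outside, world axes, zero at the start; "wrist_torque": the same for the moment, N m; "grip_width": opening from 0.0 (shut) to 1.0 (fully open).
Only numpy, scipy, OpenCV 4.12 (cv2) and the standard library are available. Lean on these libraries where they do the work, as an engineer would, in place of code of your own. Each camera call takes 0.05 s, during which the arm holds its last target.

## Working session

There is one attempt and no reset: what is moved stays moved. The work goes in short steps, Python scripts to look and compute and a shell command to move; the robot and the scene stay as the last step left them, time stands still between calls to the robot, and variables do not carry over. Pictures are saved under pics/ and viewed, and the job is handed in when it is done.

```bash
mkdir -p pics; cat > h.py <<'E'
import numpy as np, cv2
from rig import sense, eyes, ctrl
def snap(name, fn):
    c=eyes.capture(name); cv2.imwrite('pics/'+fn, c['pixels'][:,:,::-1])
    np.savez('pics/'+fn+'.npz', **{k:np.array(v) for k,v in c.items()}); return c
def load(fn): return dict(np.load('pics/'+fn+'.npz'))
def px2w(c,uv,z):
    K,R,t=c['mtx'],c['R'],np.array(c['t']).ravel()
    d=R.T@np.linalg.inv(K)@np.array([uv[0],uv[1],1.]); o=-R.T@t
    return o+d*(z-o[2])/d[2]
def w2px(c,X):
    p=c['mtx']@(c['R']@np.array(X,float)+np.array(c['t']).ravel()); return p[:2]/p[2]
E
python3 - <<'E'
from h import *
s=sense(); print(s)
for n in ('scene','top'):
    c=snap(n,n+'0.png'); print(n,c['mtx'],-c['R'].T@np.array(c['t']).ravel(), c['R'])
E
```

```text
{'time_s': 0.0, 'joints': array([-1.54236982e+00,  3.13471158e-01,  1.49844871e+00,  2.32047089e-05,
        1.33097906e+00, -2.23399876e-01]), 'dq': array([-9.42478318e-06,  6.20600002e-04,  2.10686570e-04,  6.47821334e-04,
       -1.99047552e-03, -2.55400047e-03]), 'tau': array([ 5.63073227e-04, -4.12268829e+01, -2.59742171e+01, -1.26349278e-04,
        4.15743707e-03, -2.75885490e-06]), 'eef_pos': array([ 130.80248767, -508.18183969,  230.71986626]), 'ee_rot': array([ 0.08884992, -0.08874416,  0.70196787, -0.70105013]), 'force': array([-0.07107453,  0.46233581, -0.92293424]), 'wrist_torque': array([-0.01255829,  0.02450183,  0.03365611]), 'grip_width': 0.9996628335432474}
scene [[444.348622     0.         322.30777161]
 [  0.         444.348622   245.99088107]
 [  0.           0.           1.        ]] [1023.15125554 -573.53645937  716.7763658 ] [[ 0.75869781  0.6513965  -0.00776082]
 [ 0.42118285 -0.49958102 -0.75698336]
 [-0.49697347  0.5710529  -0.65338806]]
top [[618.41515443   0.         311.72407961]
 [  0.         618.41515443 240.58583361]
 [  0.           0.           1.        ]] [ 309.53890586   -1.85932926 1259.96212966] [[ 0.01278278 -0.99969065 -0.02133574]
 [-0.9825799  -0.00860196 -0.18564144]
 [ 0.18540048  0.02333708 -0.98238589]]
```

View pics/top0.png

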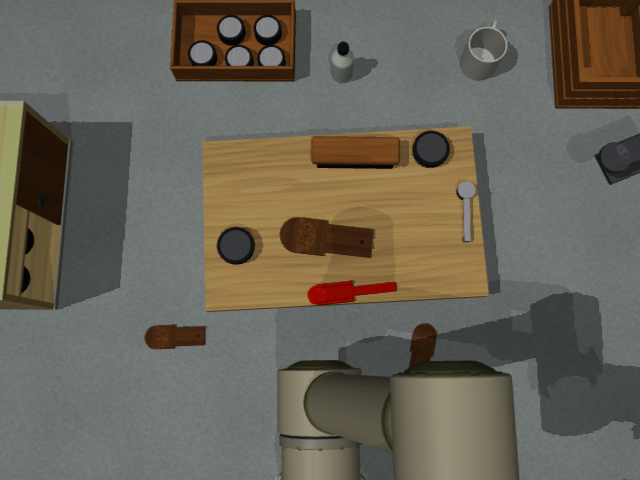

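View pics/scene0.png

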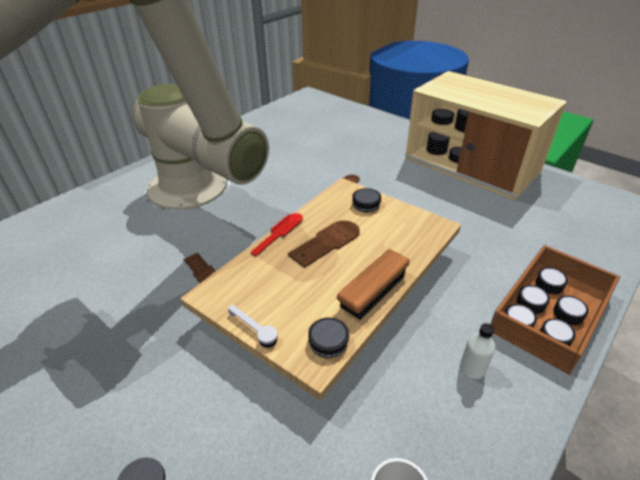

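The top view shows the dark pattern on the bench, toe near px (281,236) and heel edge near (373,242). The smaller look-alikes lie on the table at (175,336) and (424,345). The tin is at (236,245), and the spare tin at (431,148). More tins are in the cupboard (28,240) and crate (235,45). I choose the bench pattern and the tin at (236,245), and will check both in a crop.

```bash
python3 - <<'E'
import cv2
im=cv2.imread('pics/top0.png')[120:320,190:390]
cv2.imwrite('pics/top0c.png',cv2.resize(im,(800,800),interpolation=cv2.INTER_CUBIC)[0:800][100:700])
im=cv2.imread('pics/top0.png')[110:320,195:495]
cv2.imwrite('pics/top0d.png',cv2.resize(im,None,fx=2.66,fy=2.66,interpolation=cv2.INTER_CUBIC))
E
```

```text
(no output)
```

View pics/top0c.png

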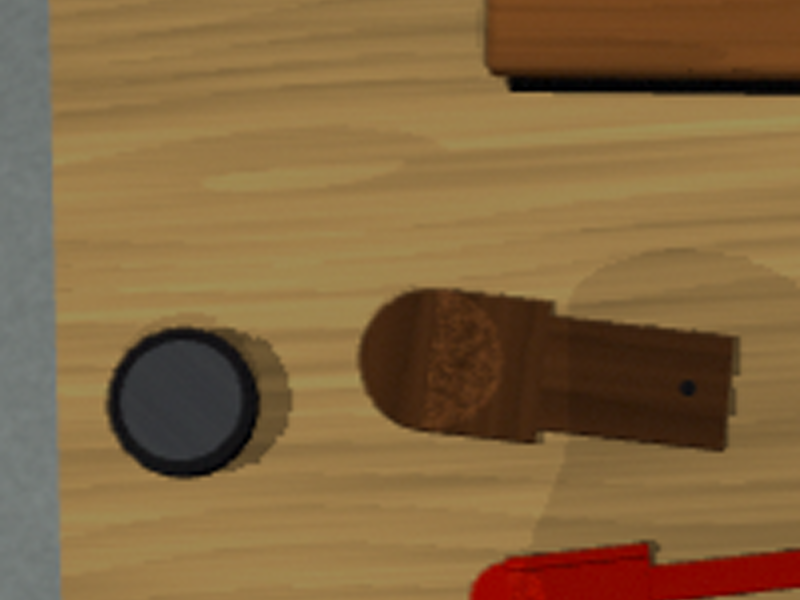

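View pics/top0d.png

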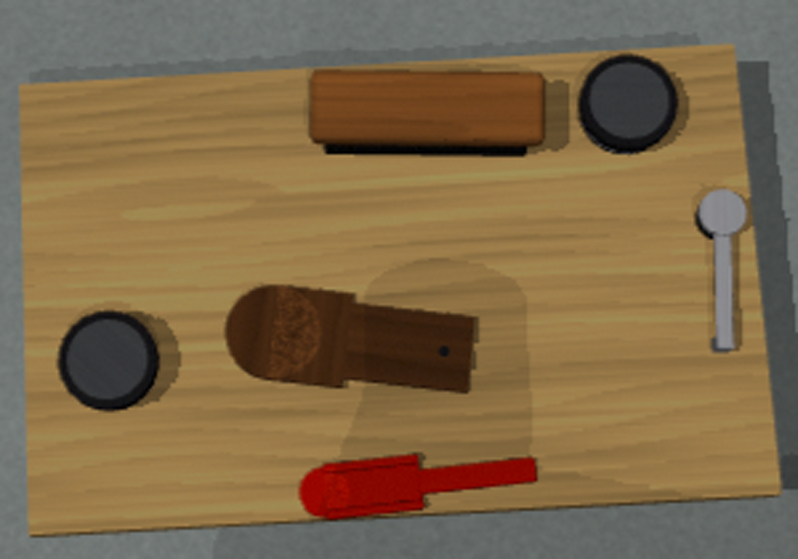

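```bash
python3 - <<'E'
from h import *
np.set_printoptions(precision=1,suppress=True)
c=load('top0.png')
C=lambda u,v:(190+u/4-.4,145+v/4-.4)
D=lambda u,v:(195+u/2.66-.3,110+v/2.66-.3)
P={n:px2w(c,D(*q),80) for n,q in dict(LF=(20,86),RF=(733,45),RN=(780,495),LN=(29,536)).items()}
for n in P: print(n,P[n])
print(np.linalg.norm(P['LF']-P['RF']),np.linalg.norm(P['LF']-P['LN']),np.linalg.norm(P['RF']-P['RN']))
o=sum(P.values())/4; 
y=(P['LF']-P['RF']+P['LN']-P['RN']);x=(P['LF']-P['LN']+P['RF']-P['RN'])
ay=np.arctan2(-y[0],y[1]);ax=np.arctan2(x[1],x[0]);print('o',o,'ang',ay,ax)
a=(ay*540+ax*340)/880
Rb=np.array([[np.cos(a),-np.sin(a)],[np.sin(a),np.cos(a)]])
B=lambda p:Rb.T@(p[:2]-o[:2])
toe=px2w(c,C(359,357),86);h1=px2w(c,C(738,337),86);h2=px2w(c,C(726,450),86)
heel=(h1+h2)/2
print('toe',toe,B(toe),'heel',heel,B(heel),np.linalg.norm(toe-heel),np.linalg.norm(h1-h2))
t=px2w(c,C(184,402),105);print('tin',t,B(t))
for n,q in dict(tl=(108,402),tr=(260,402)).items(): print(px2w(c,C(*q),105))
print('edge',o[:2]+Rb@[-40,270], 'a',a)
for n,q in dict(spare=(628,103),brushLN=(312,140),brushRN=(545,142),hornL=(300,492),hornFar=(420,455),hornR=(537,465)).items():
    p=px2w(c,D(*q),105 if n=='spare' else 126 if 'bru' in n else 85); print(n,p,B(p))
E
```

```text
LF [731.9 249.   80. ]
RF [ 767.  -288.1   80. ]
RN [ 428.5 -309.8   80. ]
LN [393.3 227.   80. ]
538.232980411509 339.32368778447227 339.23494775432647
o [580.2 -30.5  80. ] ang 0.06536255773847996 0.06438233076382895
toe [543.8  89.   86. ] [-28.5 121.6] heel [527.6 -91.4  86. ] [-56.5 -57.3] 181.0697326882293 55.744538382586484
tin [517.5 170.4 105. ] [-49.5 204.5]
[517.2 206.7 105. ]
[517.8 134.2 105. ]
edge [522.8 236.3] a 0.06498383368009207
spare [ 712.2 -204.1  105. ] [ 120.5 -181.8]
brushLN [675.8  26.5 126. ] [99.1 50.7]
brushRN [ 675.3 -140.5  126. ] [  87.8 -115.9]
hornL [426.5  32.8  85. ] [-149.3   73.1]
hornFar [454.  -52.9  85. ] [-127.4  -14.2]
hornR [ 447.6 -136.5   85. ] [-139.2  -97.2]
```

```bash
cat >> h.py <<'E'
from scipy.spatial.transform import Rotation as Ro
A=0.065; O=np.array([580.2,-30.5])
RB=np.array([[np.cos(A),-np.sin(A)],[np.sin(A),np.cos(A)]])
def B(p): return RB.T@(np.array(p[:2])-O)
def W(b): return O+RB@np.array(b,float)
def tool(s=None):
    s=s or sense(); q=s['ee_rot']; return Ro.from_quat([q[1],q[2],q[3],q[0]]).as_matrix()
def to(target, zyaw=None):
    """tool shift to world target; turn about tool y to bring tool z (mod pi) to world yaw zyaw"""
    s=sense(); R=tool(s); d=R.T@(np.array(target)-s['eef_pos'])
    y=np.arctan2(R[1,2],R[0,2])
    print('t',s['time_s'],'pos',s['eef_pos'].round(1),'B',B(s['eef_pos']).round(1),'zyaw',round(y,4),'f',s['force'].round(1),'grip',s['grip_width'])
    print('shift tool',d.round(1))
    if zyaw is not None:
        e=(zyaw-y+np.pi/2)%np.pi-np.pi/2
        print('tool y in world',R[:,1].round(3),'wy',(-e).round(4),'(other',(-e+np.sign(e)*np.pi).round(3),') j6',s['joints'][5])
E
python3 - <<'E'
from h import *
print(tool().round(3))
w=W([-115,204.5]); print(w)
to([*w,150],A+np.pi/2)
to([*w,150],A)
E
```

```text
[[-0.968 -0.     0.249]
 [-0.249  0.001 -0.968]
 [-0.    -1.    -0.001]]
[452.15971014 166.09840836]
t 0.1 pos [ 130.8 -508.2  230.8] B [-479.5 -447.5] zyaw -1.319 f [ 0.3 -0.4 -0.4] grip 0.9945905571420462
shift tool [-479.2   81.6 -572.9]
tool y in world [-0.     0.001 -1.   ] wy 0.1868 (other -2.955 ) j6 -0.22338664402246458
t 0.1 pos [ 130.8 -508.2  230.8] B [-479.5 -447.5] zyaw -1.319 f [ 0.3 -0.4 -0.4] grip 0.9945905571420462
shift tool [-479.2   81.6 -572.9]
tool y in world [-0.     0.001 -1.   ] wy -1.384 (other 1.758 ) j6 -0.22338664402246458
```

```bash
python3 -m handwheel '[{"grip":30,"wy":0.0935},{"grip":30,"wy":0.0935},{"grip":30}]' 20; python3 - <<'E'
from h import *
w=W([-115,204.5]); to([*w,150],A+np.pi/2)
E
```

```text
t 0.1 pos [ 130.8 -508.2  230.8] B [-479.5 -447.5] zyaw -1.319 f [ 0.3 -0.4 -0.4] grip 0.9945905571420462
shift tool [-479.2   81.6 -572.9]
tool y in world [-0.     0.001 -1.   ] wy 0.1868 (other -2.955 ) j6 -0.22338664402246458invalid input
```

```bash
python3 -m handwheel '[{"grip":30,"tx":0,"ty":0,"tz":0,"wx":0,"wy":0.0935,"wz":0},{"grip":30,"tx":0,"ty":0,"tz":0,"wx":0,"wy":0.0935,"wz":0},{"grip":30,"tx":0,"ty":0,"tz":0,"wx":0,"wy":0,"wz":0}]' 20; python3 - <<'E'
from h import *
w=W([-115,204.5]); to([*w,150],A+np.pi/2)
E
```

```text
time_s: 0.35
eef_pos: [130.8, -508.3, 231.0]
ee_rot: [0.022, -0.022, 0.707, -0.706]
force: [0.3, 0.4, 0.1]
grip_width: 0.608
t 0.35 pos [ 130.8 -508.3  231. ] B [-479.5 -447.6] zyaw -1.5092 f [0.3 0.4 0.1] grip 0.6076777269584175
shift tool [-362.2   81.5 -653.3]
tool y in world [-0.     0.001 -1.   ] wy -0.0034 (other 3.138 ) j6 -0.03313292416778534
```

```bash
python3 -m handwheel '[{"grip":30,"tx":-18,"ty":0,"tz":-32,"wx":0,"wy":0,"wz":0},{"grip":30,"tx":-18,"ty":0,"tz":-32,"wx":0,"wy":0,"wz":0},{"grip":30,"tx":-18,"ty":0,"tz":-32,"wx":0,"wy":0,"wz":0},{"grip":30,"tx":-18,"ty":0,"tz":-32,"wx":0,"wy":0,"wz":0},{"grip":30,"tx":-18,"ty":0,"tz":-32,"wx":0,"wy":0,"wz":0},{"grip":30,"tx":-18,"ty":0,"tz":-32,"wx":0,"wy":0,"wz":0},{"grip":30,"tx":-18,"ty":0,"tz":-32,"wx":0,"wy":0,"wz":0},{"grip":30,"tx":-18,"ty":0,"tz":-32,"wx":0,"wy":0,"wz":0},{"grip":30,"tx":-18,"ty":0,"tz":-32,"wx":0,"wy":0,"wz":0},{"grip":30,"tx":-18,"ty":0,"tz":-32,"wx":0,"wy":0,"wz":0}]'; python3 - <<'E'
from h import *
w=W([-115,204.5]); to([*w,150],A+np.pi/2)
E
```

```text
time_s: 1.18
eef_pos: [289.9, -175.8, 231.3]
ee_rot: [-0.024, 0.024, -0.707, 0.707]
force: [0.5, 0.1, 0.4]
grip_width: 0.349
t 1.1833 pos [ 289.9 -175.8  231.3] B [-299.1 -126.1] zyaw -1.5034 f [0.5 0.1 0.4] grip 0.349178064067421
shift tool [-184.9   81.3 -330.2]
tool y in world [ 0. -0. -1.] wy 0.0024 (other -3.139 ) j6 0.6082008326206809
```

```bash
python3 -m handwheel '[{"grip":30,"tx":-18,"ty":0,"tz":-32,"wx":0,"wy":0,"wz":0},{"grip":30,"tx":-18,"ty":0,"tz":-32,"wx":0,"wy":0,"wz":0},{"grip":30,"tx":-18,"ty":0,"tz":-32,"wx":0,"wy":0,"wz":0},{"grip":30,"tx":-18,"ty":0,"tz":-32,"wx":0,"wy":0,"wz":0},{"grip":30,"tx":-18,"ty":4,"tz":-32,"wx":0,"wy":0,"wz":0},{"grip":30,"tx":-18,"ty":10,"tz":-32,"wx":0,"wy":0,"wz":0},{"grip":30,"tx":-18,"ty":15,"tz":-32,"wx":0,"wy":0,"wz":0},{"grip":30,"tx":-18,"ty":20,"tz":-32,"wx":0,"wy":0,"wz":0},{"grip":30,"tx":-18,"ty":18,"tz":-28,"wx":0,"wy":0,"wz":0},{"grip":30,"tx":0,"ty":14,"tz":0,"wx":0,"wy":0,"wz":0}]'; python3 - <<'E'
from h import *
w=W([-115,204.5]); to([*w,84],A+np.pi/2)
E
```

```text
time_s: 2.02
eef_pos: [433.9, 120.2, 148.8]
ee_rot: [0.025, -0.026, 0.707, -0.706]
force: [1.1, -0.5, -0.4]
grip_width: 0.356
t 2.0167 pos [433.9 120.2 148.8] B [-136.2  159.9] zyaw -1.4987 f [ 1.1 -0.5 -0.4] grip 0.35596017778444655
shift tool [-21.5  64.8 -44.4]
tool y in world [-0.     0.001 -1.   ] wy 0.0071 (other -3.135 ) j6 1.506573532942184
```

```bash
python3 -m handwheel '[{"grip":30,"tx":-7,"ty":5,"tz":-15,"wx":0,"wy":0.007,"wz":0},{"grip":30,"tx":-7,"ty":10,"tz":-15,"wx":0,"wy":0,"wz":0},{"grip":30,"tx":-7,"ty":15,"tz":-14,"wx":0,"wy":0,"wz":0},{"grip":30,"tx":0,"ty":12,"tz":0,"wx":0,"wy":0,"wz":0},{"grip":30,"tx":0,"ty":10,"tz":0,"wx":0,"wy":0,"wz":0},{"grip":30,"tx":0,"ty":4,"tz":0,"wx":0,"wy":0,"wz":0},{"grip":30,"tx":0,"ty":2,"tz":0,"wx":0,"wy":0,"wz":0}]'; python3 - <<'E'
from h import *
w=W([-115,204.5]); to([*w,84],A+np.pi/2)
snap('wrist','wr1.png');snap('scene','sc1.png');snap('top','top1.png')
im=cv2.imread('pics/sc1.png')[140:300,260:420]
cv2.imwrite('pics/sc1c.png',cv2.resize(im,(600,600),interpolation=cv2.INTER_CUBIC))
E
```

```text
time_s: 2.6
eef_pos: [450.9, 161.2, 91.9]
ee_rot: [-0.02, 0.021, -0.707, 0.707]
force: [-0.3, -0.3, 0.1]
grip_width: 0.353
t 2.6 pos [450.9 161.2  91.9] B [-116.6  199.7] zyaw -1.5122 f [-0.3 -0.3  0.1] grip 0.35322191340282705
shift tool [-1.5  7.9 -4.8]
tool y in world [-0.001 -0.    -1.   ] wy -0.0064 (other 3.135 ) j6 1.6102192266406796
```

View pics/sc1c.png

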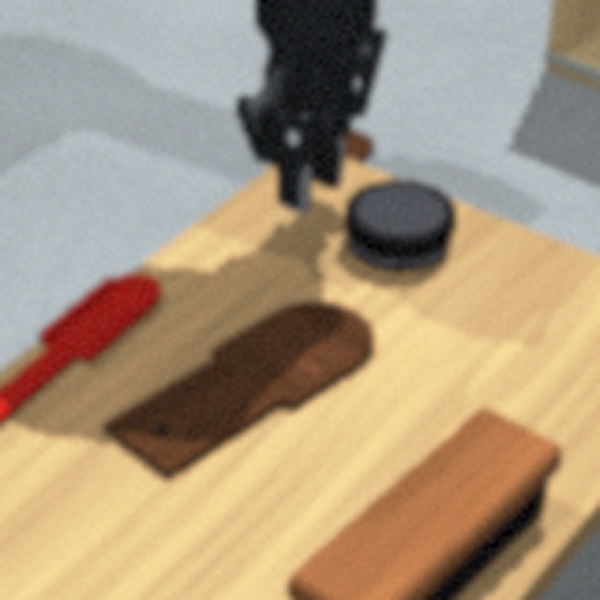

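View pics/wr1.png

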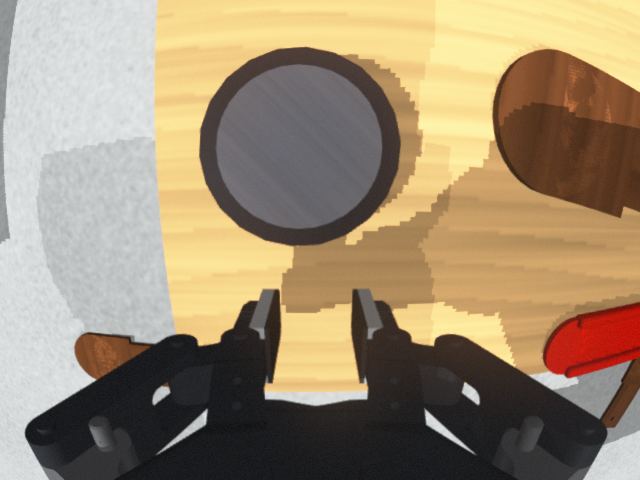

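The wrist view shows the tin at (300,147), roughly ahead of the two fingertips at (265–365,300). It needs about 5 mm more to the left. I'll do that, then lower to find the bench by touch.

```bash
python3 -m handwheel '[{"grip":30,"tx":0,"ty":4,"tz":-5,"wx":0,"wy":-0.005,"wz":0},{"grip":30,"tx":0,"ty":3,"tz":0,"wx":0,"wy":0,"wz":0},{"grip":30,"tx":0,"ty":1,"tz":0,"wx":0,"wy":0,"wz":0},{"grip":30,"tx":0,"ty":1,"tz":0,"wx":0,"wy":0,"wz":0}]';  python3 -m handwheel '[{"grip":30,"tx":0,"ty":1,"tz":0,"wx":0,"wy":0,"wz":0},{"grip":30,"tx":0,"ty":1,"tz":0,"wx":0,"wy":0,"wz":0}]';python3 -m handwheel '[{"grip":30,"tx":0,"ty":1,"tz":0,"wx":0,"wy":0,"wz":0},{"grip":30,"tx":0,"ty":0,"tz":0,"wx":0,"wy":0,"wz":0}]'
```

```text
time_s: 3.08
eef_pos: [450.9, 166.5, 83.2]
ee_rot: [-0.022, 0.022, -0.707, 0.707]
force: [0.7, 0.4, -0.1]
grip_width: 0.347
time_s: 3.25
eef_pos: [451.0, 166.5, 81.3]
ee_rot: [-0.022, 0.022, -0.707, 0.707]
force: [0.4, 0.6, -0.1]
grip_width: 0.353
time_s: 3.42
eef_pos: [450.9, 166.4, 80.2]
ee_rot: [-0.022, 0.022, -0.707, 0.707]
force: [0.8, -0.3, 0.5]
grip_width: 0.351
```

```bash
for i in 1 2 ; do python3 -m handwheel '[{"grip":30,"tx":0,"ty":1,"tz":0,"wx":0,"wy":0,"wz":0},{"grip":30,"tx":0,"ty":0,"tz":0,"wx":0,"wy":0,"wz":0}]' | grep -E "eef_pos|force"; done
```

```text
eef_pos: [451.0, 166.5, 79.6]
force: [-1.5, 0.4, 4.1]
eef_pos: [451.1, 166.5, 79.5]
force: [-6.0, -0.9, 14.2]
```

Bench contact came at TCP z ≈ 79.6, which agrees with the 80 mm given. I'll raise to about 84 and push the tin in bench +x (tool −x).

```bash
python3 -m handwheel '[{"grip":30,"tx":0,"ty":-3,"tz":0,"wx":0,"wy":0,"wz":0},{"grip":30,"tx":-5,"ty":-3,"tz":0,"wx":0,"wy":0,"wz":0},{"grip":30,"tx":-5,"ty":0,"tz":0,"wx":0,"wy":0,"wz":0},{"grip":30,"tx":-4,"ty":0,"tz":0,"wx":0,"wy":0,"wz":0},{"grip":30,"tx":-3,"ty":0,"tz":0,"wx":0,"wy":0,"wz":0},{"grip":30,"tx":-3,"ty":0,"tz":0,"wx":0,"wy":0,"wz":0},{"grip":30,"tx":-3,"ty":0,"tz":0,"wx":0,"wy":0,"wz":0},{"grip":30,"tx":-3,"ty":0,"tz":0,"wx":0,"wy":0,"wz":0},{"grip":30,"tx":-4,"ty":0,"tz":0,"wx":0,"wy":0,"wz":0},{"grip":30,"tx":-4,"ty":0,"tz":0,"wx":0,"wy":0,"wz":0}]'; python3 - <<'E'
from h import *
to([*W([22,204.5]),84],A+np.pi/2)
snap('wrist','wr2.png')
E
```

```text
time_s: 4.58
eef_pos: [485.1, 168.6, 84.3]
ee_rot: [-0.022, 0.022, -0.707, 0.707]
force: [-1.0, -0.4, -0.7]
grip_width: 0.352
t 4.5833 pos [485.1 168.6  84.3] B [-81.9 204.9] zyaw -1.5079 f [-1.  -0.4 -0.7] grip 0.3518058332259443
shift tool [-103.9    0.2    0.2]
tool y in world [-0. -0. -1.] wy -0.0022 (other 3.139 ) j6 1.6140868093856564
```

View pics/wr2.png

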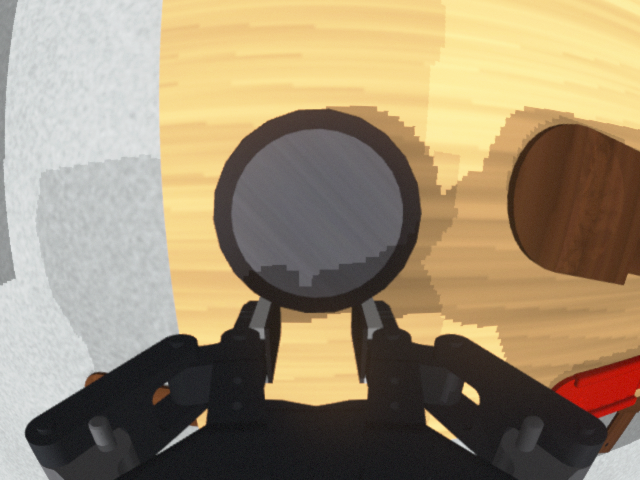

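The tin at (318,210) is centred and sits against both fingertips at (262,305) and (370,305). I'll keep pushing.

```bash
python3 -m handwheel '[{"grip":30,"tx":-5,"ty":0,"tz":0,"wx":0,"wy":0,"wz":0},{"grip":30,"tx":-5,"ty":0,"tz":0,"wx":0,"wy":0,"wz":0},{"grip":30,"tx":-5,"ty":0,"tz":0,"wx":0,"wy":0,"wz":0},{"grip":30,"tx":-6,"ty":0,"tz":0,"wx":0,"wy":0,"wz":0},{"grip":30,"tx":-6,"ty":0,"tz":0,"wx":0,"wy":0,"wz":0},{"grip":30,"tx":-6,"ty":0,"tz":0,"wx":0,"wy":0,"wz":0},{"grip":30,"tx":-6,"ty":0,"tz":0,"wx":0,"wy":0,"wz":0},{"grip":30,"tx":-6,"ty":0,"tz":0,"wx":0,"wy":0,"wz":0},{"grip":30,"tx":-5,"ty":0,"tz":0,"wx":0,"wy":0,"wz":0},{"grip":30,"tx":-5,"ty":0,"tz":0,"wx":0,"wy":0,"wz":0}]'; python3 - <<'E'
from h import *
to([*W([22,204.5]),84],A+np.pi/2)
snap('wrist','wr3.png'); snap('top','top3.png')
E
```

```text
time_s: 5.47
eef_pos: [540.3, 172.1, 84.3]
ee_rot: [-0.022, 0.022, -0.707, 0.707]
force: [-0.8, 0.2, 0.6]
grip_width: 0.349
t 5.4667 pos [540.3 172.1  84.3] B [-26.7 204.8] zyaw -1.508 f [-0.8  0.2  0.6] grip 0.3491153493633046
shift tool [-48.7   0.3   0.2]
tool y in world [-0. -0. -1.] wy -0.0022 (other 3.139 ) j6 1.6098144081935009
```

View pics/wr3.png

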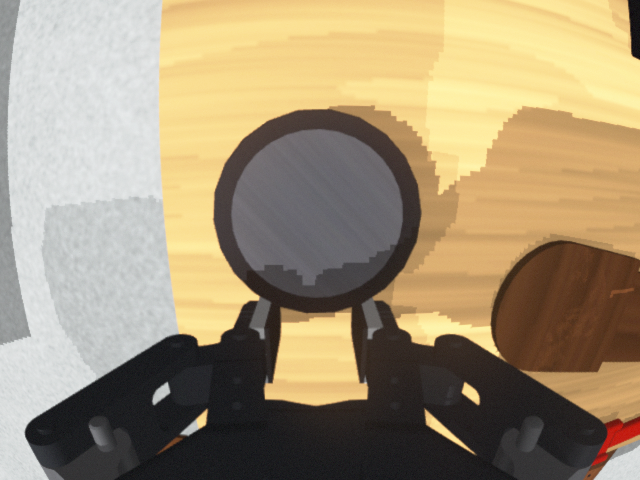

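View pics/top3.png

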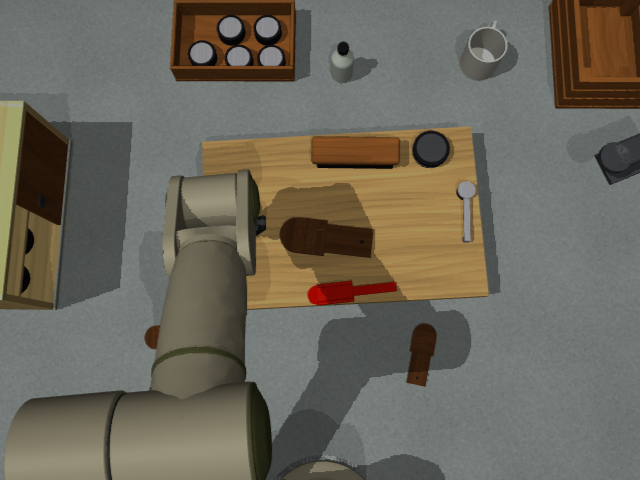

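The tin is still held centred in the fingers at (318,210). The pattern in the top view is still at (281,236)–(373,242), unmoved. I'll push about 58 mm more, slowing at the end.

```bash
python3 -m handwheel '[{"grip":30,"tx":-6,"ty":0,"tz":0,"wx":0,"wy":0,"wz":0},{"grip":30,"tx":-7,"ty":0,"tz":0,"wx":0,"wy":0,"wz":0},{"grip":30,"tx":-7,"ty":0,"tz":0,"wx":0,"wy":0,"wz":0},{"grip":30,"tx":-7,"ty":0,"tz":0,"wx":0,"wy":0,"wz":0},{"grip":30,"tx":-7,"ty":0,"tz":0,"wx":0,"wy":0,"wz":0},{"grip":30,"tx":-6,"ty":0,"tz":0,"wx":0,"wy":0,"wz":0},{"grip":30,"tx":-5,"ty":0,"tz":0,"wx":0,"wy":0,"wz":0},{"grip":30,"tx":-4,"ty":0,"tz":0,"wx":0,"wy":0,"wz":0},{"grip":30,"tx":-3,"ty":0,"tz":0,"wx":0,"wy":0,"wz":0},{"grip":30,"tx":-2,"ty":0,"tz":0,"wx":0,"wy":0,"wz":0}]';python3 -m handwheel '[{"grip":30,"tx":-1,"ty":0,"tz":0,"wx":0,"wy":0,"wz":0},{"grip":30,"tx":0,"ty":0,"tz":0,"wx":0,"wy":0,"wz":0},{"grip":30,"tx":0,"ty":0,"tz":0,"wx":0,"wy":0,"wz":0},{"grip":30,"tx":0,"ty":0,"tz":0,"wx":0,"wy":0,"wz":0},{"grip":30,"tx":4,"ty":0,"tz":0,"wx":0,"wy":0,"wz":0},{"grip":30,"tx":8,"ty":0,"tz":0,"wx":0,"wy":0,"wz":0},{"grip":30,"tx":10,"ty":-4,"tz":0,"wx":0,"wy":0,"wz":0},{"grip":30,"tx":10,"ty":-10,"tz":0,"wx":0,"wy":0,"wz":0},{"grip":30,"tx":10,"ty":-15,"tz":0,"wx":0,"wy":0,"wz":0},{"grip":30,"tx":10,"ty":-15,"tz":0,"wx":0,"wy":0,"wz":0}]'; python3 - <<'E'
from h import *
u=W([-56.5,-57.3])-W([-28.5,121.6]); u/=np.linalg.norm(u)   # from toe to heel
heel=W([-56.5,-57.3]); tgt=heel+u*35; print('heel',heel,'tgt',tgt,B(tgt),'axis yaw',np.arctan2(u[0],-u[1]))
to([*tgt,140],np.arctan2(-u[1],-u[0])-np.pi/2)
snap('wrist','wr4.png'); snap('top','top4.png')
E
```

```text
time_s: 6.4
eef_pos: [593.9, 175.5, 84.3]
ee_rot: [-0.022, 0.022, -0.707, 0.707]
force: [-1.2, -0.8, 0.3]
grip_width: 0.353
time_s: 7.23
eef_pos: [541.7, 172.2, 128.6]
ee_rot: [-0.022, 0.022, -0.707, 0.707]
force: [-1.1, 0.4, 0.4]
grip_width: 0.349
heel [527.54119212 -91.34891086] tgt [ 524.38664109 -126.20646108] [-61.91203503 -91.87903811] axis yaw -0.09025250511574466
t 7.2333 pos [541.7 172.2 128.6] B [-25.2 204.8] zyaw -1.508 f [-1.1  0.4  0.4] grip 0.34898169175290394
shift tool [ 36.1 -11.3 296.7]
tool y in world [-0.001 -0.    -1.   ] wy -1.4177 (other 1.724 ) j6 1.6097095717232224
```

View pics/wr4.png

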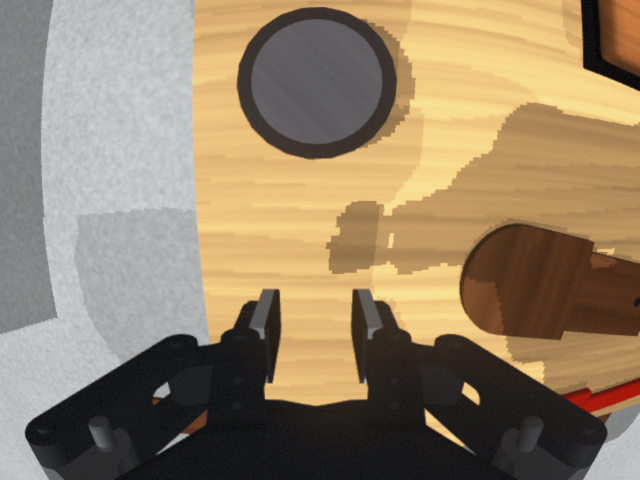

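The tin at (317,82) stands free and upright, and the pattern hasn't moved. Next I go behind the heel while turning the tool 81°.

```bash
python3 -m handwheel '[{"grip":30,"tx":4,"ty":-12,"tz":20,"wx":0,"wy":0,"wz":0},{"grip":30,"tx":4,"ty":0,"tz":30,"wx":0,"wy":0,"wz":0},{"grip":30,"tx":4,"ty":0,"tz":31,"wx":0,"wy":0,"wz":0},{"grip":30,"tx":4,"ty":0,"tz":31,"wx":0,"wy":0,"wz":0},{"grip":30,"tx":4,"ty":0,"tz":31,"wx":0,"wy":0,"wz":0},{"grip":30,"tx":4,"ty":0,"tz":31,"wx":0,"wy":0,"wz":0},{"grip":30,"tx":4,"ty":0,"tz":31,"wx":0,"wy":0,"wz":0},{"grip":30,"tx":4,"ty":0,"tz":31,"wx":0,"wy":0,"wz":0},{"grip":30,"tx":4,"ty":0,"tz":31,"wx":0,"wy":0,"wz":0},{"grip":30,"tx":0,"ty":0,"tz":30,"wx":0,"wy":0,"wz":0}]';python3 -m handwheel '[{"grip":30,"tx":0,"ty":0,"tz":0,"wx":0,"wy":-0.118,"wz":0},{"grip":30,"tx":0,"ty":0,"tz":0,"wx":0,"wy":-0.118,"wz":0},{"grip":30,"tx":0,"ty":0,"tz":0,"wx":0,"wy":-0.118,"wz":0},{"grip":30,"tx":0,"ty":0,"tz":0,"wx":0,"wy":-0.118,"wz":0},{"grip":30,"tx":0,"ty":0,"tz":0,"wx":0,"wy":-0.118,"wz":0},{"grip":30,"tx":0,"ty":0,"tz":0,"wx":0,"wy":-0.118,"wz":0},{"grip":30,"tx":0,"ty":0,"tz":0,"wx":0,"wy":-0.118,"wz":0},{"grip":30,"tx":0,"ty":0,"tz":0,"wx":0,"wy":-0.118,"wz":0},{"grip":30,"tx":0,"ty":0,"tz":0,"wx":0,"wy":-0.118,"wz":0},{"grip":30,"tx":0,"ty":0,"tz":0,"wx":0,"wy":-0.118,"wz":0}]';python3 -m handwheel '[{"grip":30,"tx":0,"ty":0,"tz":0,"wx":0,"wy":-0.118,"wz":0},{"grip":30,"tx":0,"ty":0,"tz":0,"wx":0,"wy":-0.118,"wz":0},{"grip":30,"tx":0,"ty":0,"tz":0,"wx":0,"wy":0,"wz":0}]'; python3 - <<'E'
from h import *
to([524.4,-126.2,84],-0.0903)
snap('wrist','wr5.png'); snap('top','top5.png')
E
```

```text
time_s: 8.17
eef_pos: [524.9, -128.1, 139.6]
ee_rot: [0.022, -0.022, 0.707, -0.707]
force: [0.6, 0.4, 0.7]
grip_width: 0.353
time_s: 9.0
eef_pos: [525.5, -126.5, 139.5]
ee_rot: [0.413, -0.413, 0.574, -0.574]
force: [0.1, -0.9, -0.0]
grip_width: 0.348
time_s: 9.25
eef_pos: [525.5, -126.5, 139.6]
ee_rot: [0.477, -0.478, 0.522, -0.521]
force: [0.3, 0.5, -0.6]
grip_width: 0.349
t 9.25 pos [ 525.5 -126.5  139.6] B [-60.9 -92.2] zyaw -0.0879 f [ 0.3  0.5 -0.6] grip 0.34942144478610304
shift tool [-0.2 55.6 -1. ]
tool y in world [-0.001  0.    -1.   ] wy 0.0024 (other -3.139 ) j6 -0.36514470922063297
```

View pics/wr5.png

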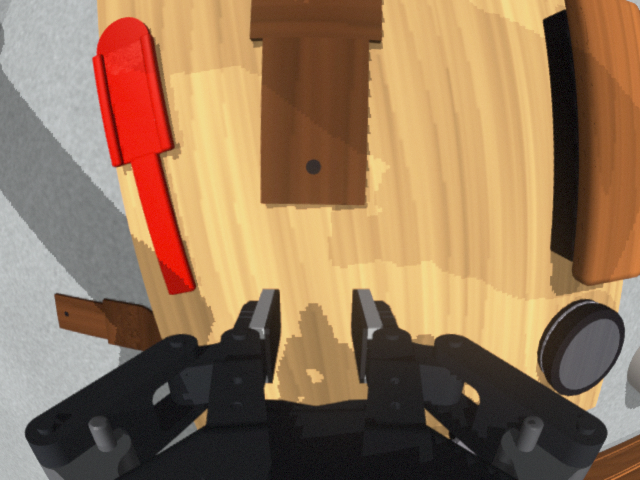

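View pics/top5.png

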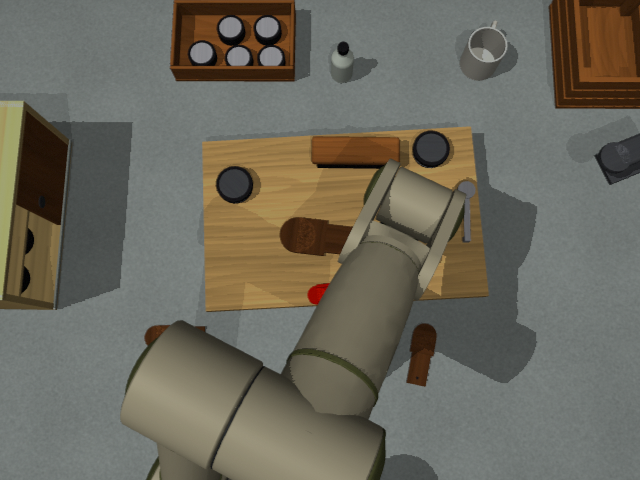

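The heel edge at v≈204 is square to the fingers and centred on them (u≈314 against 316). The tin now stands at (236,185) in the top view, clear of the lane. I'll lower now.

```bash
python3 -m handwheel '[{"grip":30,"tx":0,"ty":20,"tz":-1,"wx":0,"wy":0.002,"wz":0},{"grip":30,"tx":0,"ty":20,"tz":0,"wx":0,"wy":0,"wz":0},{"grip":30,"tx":0,"ty":10,"tz":0,"wx":0,"wy":0,"wz":0},{"grip":30,"tx":0,"ty":5,"tz":0,"wx":0,"wy":0,"wz":0},{"grip":30,"tx":0,"ty":2,"tz":0,"wx":0,"wy":0,"wz":0},{"grip":30,"tx":0,"ty":0,"tz":0,"wx":0,"wy":0,"wz":0}]'; python3 - <<'E'
from h import *
to([524.4,-126.2,82],-0.0903)
c=load('top5.png'); print('tin',B(px2w(c,(235.5,184.5),105)))
E
```

```text
time_s: 9.85
eef_pos: [524.7, -126.4, 83.6]
ee_rot: [-0.476, 0.476, -0.523, 0.523]
force: [0.4, 0.1, -0.5]
grip_width: 0.352
t 9.85 pos [ 524.7 -126.4   83.6] B [-61.6 -92.1] zyaw -0.0949 f [ 0.4  0.1 -0.5] grip 0.35179000058955007
shift tool [-0.2  1.6 -0.3]
tool y in world [ 0. -0. -1.] wy -0.0046 (other 3.137 ) j6 -0.3587451319011485
tin [ 69.930186   201.24398951]
```

```bash
python3 -m handwheel '[{"grip":30,"tx":-4,"ty":1.4,"tz":0,"wx":0,"wy":-0.004,"wz":0},{"grip":30,"tx":-5,"ty":0,"tz":0,"wx":0,"wy":0,"wz":0},{"grip":30,"tx":-5,"ty":0,"tz":0,"wx":0,"wy":0,"wz":0},{"grip":30,"tx":-3,"ty":0,"tz":0,"wx":0,"wy":0,"wz":0},{"grip":30,"tx":-3,"ty":0,"tz":0,"wx":0,"wy":0,"wz":0},{"grip":30,"tx":-3,"ty":0,"tz":0,"wx":0,"wy":0,"wz":0},{"grip":30,"tx":-3,"ty":0,"tz":0,"wx":0,"wy":0,"wz":0},{"grip":30,"tx":-3,"ty":0,"tz":0,"wx":0,"wy":0,"wz":0},{"grip":30,"tx":-3,"ty":0,"tz":0,"wx":0,"wy":0,"wz":0},{"grip":30,"tx":-3,"ty":0,"tz":0,"wx":0,"wy":0,"wz":0}]'; python3 - <<'E'
from h import *
to([*W([-42,119]),82],A)
snap('wrist','wr6.png')
E
```

```text
time_s: 10.68
eef_pos: [527.7, -91.2, 82.0]
ee_rot: [-0.477, 0.477, -0.522, 0.522]
force: [0.6, -0.4, 0.4]
grip_width: 0.349
t 10.6833 pos [527.7 -91.2  82. ] B [-56.3 -57.2] zyaw -0.09 f [ 0.6 -0.4  0.4] grip 0.3488128290328649
shift tool [-176.3   -0.   -13.1]
tool y in world [ 0. -0. -1.] wy -0.155 (other 2.987 ) j6 -0.3000396414935022
```

View pics/wr6.png

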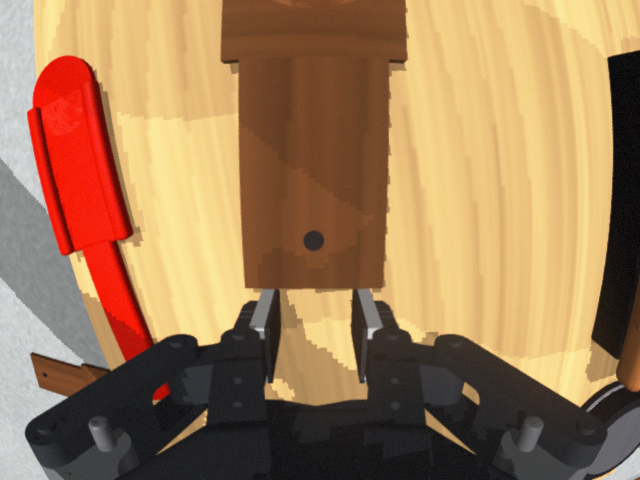

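The fingertips at (268,300) and (366,300) are at the heel edge (v≈288), square and centred. I'll push along a gentle arc that straightens the pattern.

```bash
python3 -m handwheel '[{"grip":30,"tx":-4,"ty":0,"tz":0,"wx":0,"wy":0,"wz":0},{"grip":30,"tx":-4,"ty":0,"tz":0,"wx":0,"wy":0,"wz":0},{"grip":30,"tx":-5,"ty":0,"tz":0,"wx":0,"wy":-0.003,"wz":0},{"grip":30,"tx":-5,"ty":0,"tz":0,"wx":0,"wy":-0.005,"wz":0},{"grip":30,"tx":-5,"ty":0,"tz":0,"wx":0,"wy":-0.005,"wz":0},{"grip":30,"tx":-5,"ty":0,"tz":0,"wx":0,"wy":-0.005,"wz":0},{"grip":30,"tx":-5,"ty":0,"tz":0,"wx":0,"wy":-0.006,"wz":0},{"grip":30,"tx":-5,"ty":0,"tz":0,"wx":0,"wy":-0.006,"wz":0},{"grip":30,"tx":-5,"ty":0,"tz":0,"wx":0,"wy":-0.006,"wz":0},{"grip":30,"tx":-5,"ty":0,"tz":0,"wx":0,"wy":-0.006,"wz":0}]'; python3 - <<'E'
from h import *
to([*W([-42,119]),82],A)
snap('wrist','wr7.png');snap('top','top7.png')
E
```

```text
time_s: 11.57
eef_pos: [531.3, -43.1, 82.0]
ee_rot: [0.488, -0.488, 0.512, -0.512]
force: [0.3, 0.3, 0.1]
grip_width: 0.353
t 11.5667 pos [531.3 -43.1  82. ] B [-49.6  -9.4] zyaw -0.0473 f [0.3 0.3 0.1] grip 0.3525391299730075
shift tool [-128.4   -0.    -6.8]
tool y in world [-0.  0. -1.] wy -0.1123 (other 3.029 ) j6 -0.25354273278092987
```

View pics/wr7.png

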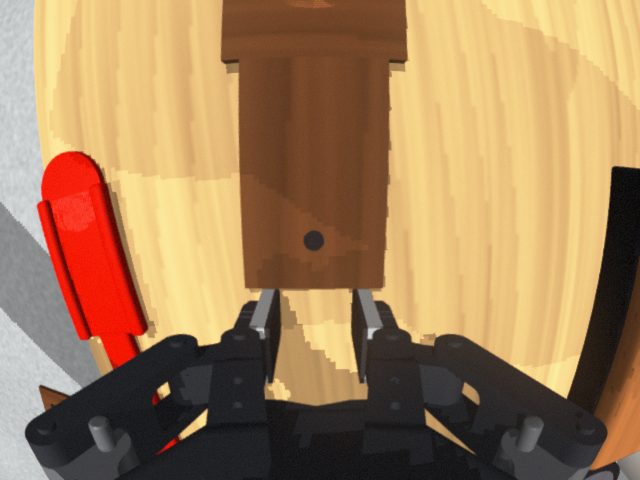

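View pics/top7.png

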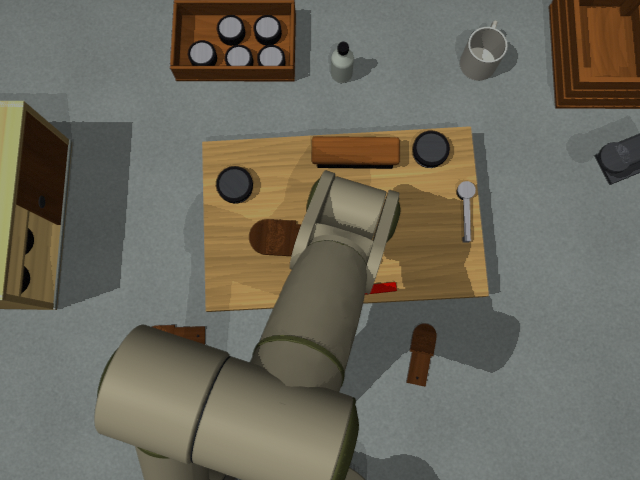

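The wrist view matches the previous one, so the pattern is following the fingers without slip. The toe in the top view is at about (249.5,237). I'll measure it for the remaining distance.

```bash
python3 - <<'E'
from h import *
im=cv2.imread('pics/top7.png')[190:290,190:323]
cv2.imwrite('pics/t7c.png',cv2.resize(im,None,fx=6,fy=6,interpolation=cv2.INTER_CUBIC))
E
```

```text
(no output)
```

View pics/t7c.png

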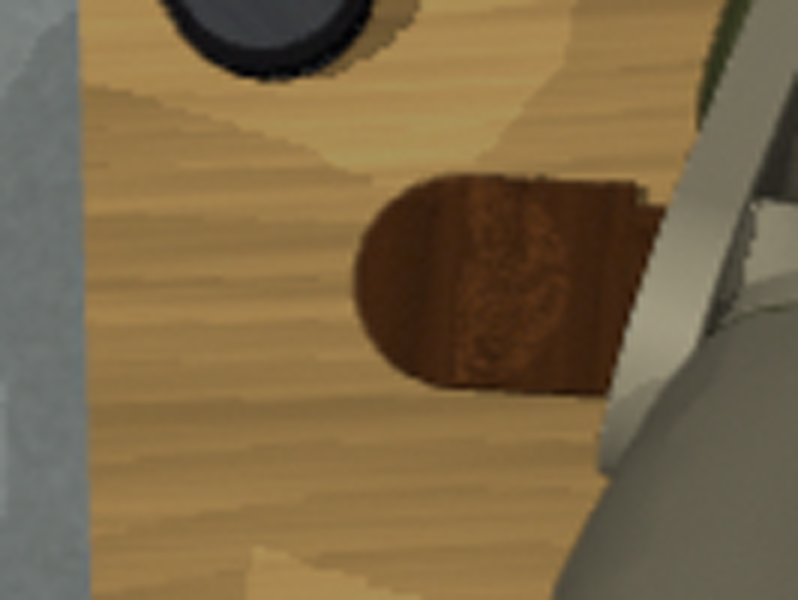

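```bash
python3 - <<'E'
from h import *
c=load('top7.png')
f=lambda u,v:(190+u/6-.4,190+v/6-.4)
print('toe',B(px2w(c,f(355,283),86)),'edge',B(px2w(c,f(84,200),80)),B(px2w(c,f(89,400),80)))
E
```

```text
toe [-30.94018441 181.11117888] edge [  2.8953108  269.49690754] [-63.40660287 269.17615771]
```

```bash
python3 -m handwheel '[{"grip":30,"tx":-4,"ty":0,"tz":0,"wx":0,"wy":-0.003,"wz":0},{"grip":30,"tx":-5,"ty":0,"tz":0,"wx":0,"wy":-0.006,"wz":0},{"grip":30,"tx":-5,"ty":0,"tz":0,"wx":0,"wy":-0.006,"wz":0},{"grip":30,"tx":-5,"ty":0,"tz":0,"wx":0,"wy":-0.006,"wz":0},{"grip":30,"tx":-5,"ty":0,"tz":0,"wx":0,"wy":-0.006,"wz":0},{"grip":30,"tx":-5,"ty":0,"tz":0,"wx":0,"wy":-0.006,"wz":0},{"grip":30,"tx":-5,"ty":0,"tz":0,"wx":0,"wy":-0.006,"wz":0},{"grip":30,"tx":-5,"ty":0,"tz":0,"wx":0,"wy":-0.006,"wz":0},{"grip":30,"tx":-5,"ty":0,"tz":0,"wx":0,"wy":-0.006,"wz":0},{"grip":30,"tx":-5,"ty":0,"tz":0,"wx":0,"wy":-0.006,"wz":0}]'; python3 -m handwheel '[{"grip":30,"tx":-5,"ty":0,"tz":0,"wx":0,"wy":-0.006,"wz":0},{"grip":30,"tx":-5,"ty":0,"tz":0,"wx":0,"wy":-0.006,"wz":0},{"grip":30,"tx":-5,"ty":0,"tz":0,"wx":0,"wy":-0.006,"wz":0},{"grip":30,"tx":-5,"ty":0,"tz":0,"wx":0,"wy":-0.006,"wz":0},{"grip":30,"tx":-5,"ty":0,"tz":0,"wx":0,"wy":-0.006,"wz":0},{"grip":30,"tx":-5,"ty":0,"tz":0,"wx":0,"wy":-0.006,"wz":0},{"grip":30,"tx":-5,"ty":0,"tz":0,"wx":0,"wy":-0.006,"wz":0},{"grip":30,"tx":-5,"ty":0,"tz":0,"wx":0,"wy":-0.005,"wz":0},{"grip":30,"tx":-4,"ty":0,"tz":0,"wx":0,"wy":-0.004,"wz":0},{"grip":30,"tx":-3,"ty":0,"tz":0,"wx":0,"wy":0,"wz":0}]'; python3 - <<'E'
from h import *
to([*W([-42,118]),82],A)
snap('wrist','wr8.png');snap('top','top8.png')
im=cv2.imread('pics/top8.png')[170:290,180:340]
cv2.imwrite('pics/t8c.png',cv2.resize(im,None,fx=5,fy=5,interpolation=cv2.INTER_CUBIC))
E
```

```text
time_s: 12.5
eef_pos: [532.4, 5.9, 82.0]
ee_rot: [0.502, -0.502, 0.498, -0.498]
force: [-0.5, -0.2, 0.1]
grip_width: 0.355
time_s: 13.33
eef_pos: [530.8, 52.8, 82.0]
ee_rot: [0.515, -0.515, 0.485, -0.485]
force: [-0.7, -0.8, -0.4]
grip_width: 0.35
t 13.3333 pos [530.8  52.8  82. ] B [-43.9  86.4] zyaw 0.0605 f [-0.7 -0.8 -0.4] grip 0.3498429278820469
shift tool [-31.6  -0.    1.8]
tool y in world [ 0.  0. -1.] wy -0.0045 (other 3.137 ) j6 -0.18114896245869755
```

View pics/wr8.png

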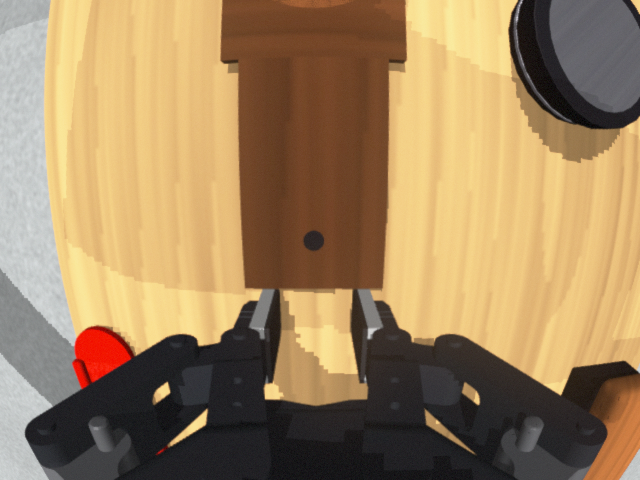

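View pics/t8c.png

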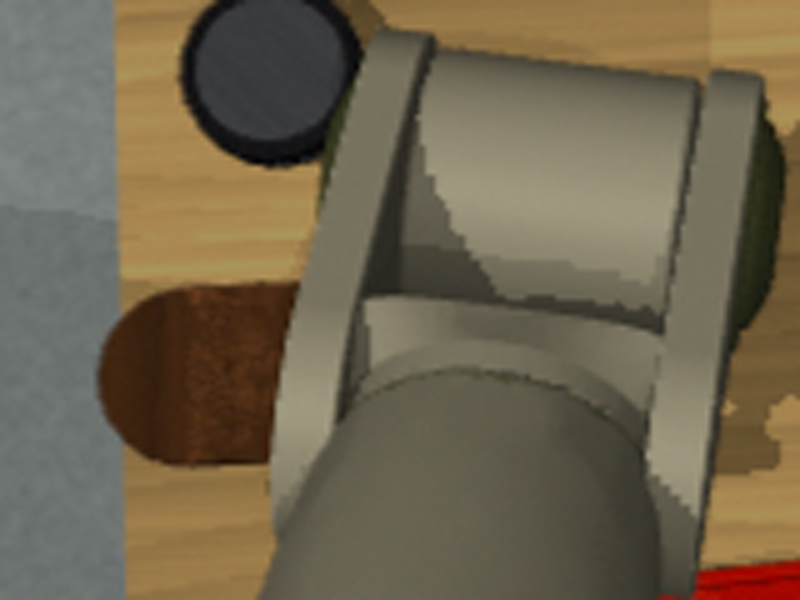

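The toe at (98,377) in the crop is about 7 mm past the edge and straight. About 32 mm remain.

```bash
python3 -m handwheel '[{"grip":30,"tx":-4,"ty":0,"tz":0,"wx":0,"wy":-0.002,"wz":0},{"grip":30,"tx":-4,"ty":0,"tz":0,"wx":0,"wy":-0.002,"wz":0},{"grip":30,"tx":-4,"ty":0,"tz":0,"wx":0,"wy":0,"wz":0},{"grip":30,"tx":-4,"ty":0,"tz":0,"wx":0,"wy":0,"wz":0},{"grip":30,"tx":-4,"ty":0,"tz":0,"wx":0,"wy":0,"wz":0},{"grip":30,"tx":-4,"ty":0,"tz":0,"wx":0,"wy":0,"wz":0},{"grip":30,"tx":-3,"ty":0,"tz":0,"wx":0,"wy":0,"wz":0},{"grip":30,"tx":-2,"ty":0,"tz":0,"wx":0,"wy":0,"wz":0},{"grip":30,"tx":0,"ty":0,"tz":0,"wx":0,"wy":0,"wz":0},{"grip":30,"tx":0,"ty":0,"tz":0,"wx":0,"wy":0,"wz":0}]'; python3 - <<'E'
from h import *
to([*W([-42,119]),82],A)
snap('top','top9.png')
im=cv2.imread('pics/top9.png')[170:290,160:320]
cv2.imwrite('pics/t9c.png',cv2.resize(im,None,fx=5,fy=5,interpolation=cv2.INTER_CUBIC))
E
```

```text
time_s: 14.27
eef_pos: [529.0, 81.4, 82.0]
ee_rot: [0.516, -0.516, 0.484, -0.484]
force: [0.6, -0.2, -0.5]
grip_width: 0.353
t 14.2667 pos [529.   81.4  82. ] B [-43.8 115. ] zyaw 0.0641 f [ 0.6 -0.2 -0.5] grip 0.35291840942180863
shift tool [-4.  -0.   1.8]
tool y in world [ 0.  0. -1.] wy -0.0009 (other 3.141 ) j6 -0.1306067567189177
```

View pics/t9c.png

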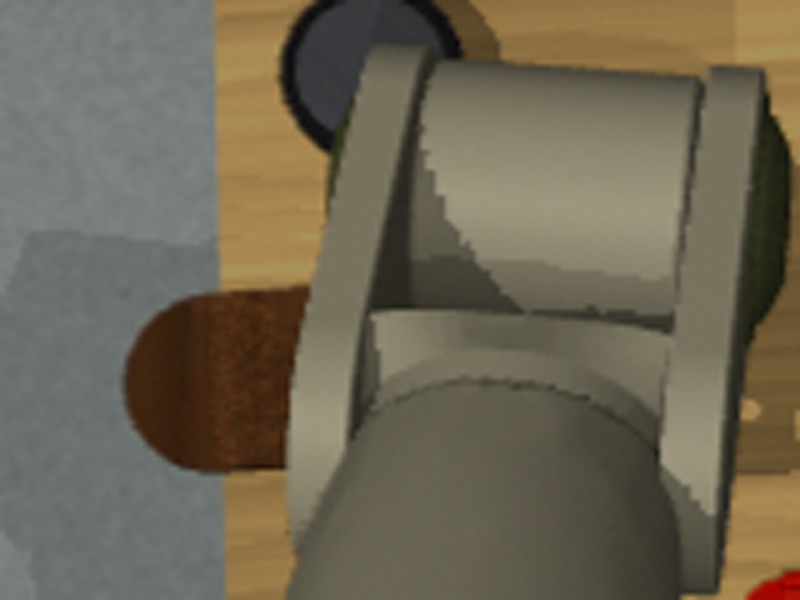

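```bash
python3 - <<'E'
from h import *
c=load('top9.png')
f=lambda u,v:(160+u/5-.4,170+v/5-.4)
t=B(px2w(c,f(125,382),86)); e1=B(px2w(c,f(217,270),80)); e2=B(px2w(c,f(224,500),80)); print(t,e1,e2)
E
```

```text
[-42.14102888 306.16856042] [  1.62483675 270.70199721] [-89.51076366 269.75996034]
```

The toe is about 36 mm past the edge. I'll push 4 mm more, then back straight off and lift clear.

```bash
python3 -m handwheel '[{"grip":30,"tx":-2,"ty":0,"tz":0,"wx":0,"wy":0,"wz":0},{"grip":30,"tx":-1.5,"ty":0,"tz":0,"wx":0,"wy":0,"wz":0},{"grip":30,"tx":-0.5,"ty":0,"tz":0,"wx":0,"wy":0,"wz":0},{"grip":30,"tx":0,"ty":0,"tz":0,"wx":0,"wy":0,"wz":0},{"grip":30,"tx":0,"ty":0,"tz":0,"wx":0,"wy":0,"wz":0},{"grip":30,"tx":0,"ty":0,"tz":0,"wx":0,"wy":0,"wz":0}]'; python3 - <<'E'
from h import *
to([*W([-42,119]),82],A)
E
python3 -m handwheel '[{"grip":30,"tx":3,"ty":0,"tz":0,"wx":0,"wy":0,"wz":0},{"grip":30,"tx":6,"ty":0,"tz":0,"wx":0,"wy":0,"wz":0},{"grip":30,"tx":10,"ty":0,"tz":0,"wx":0,"wy":0,"wz":0},{"grip":30,"tx":12,"ty":0,"tz":0,"wx":0,"wy":0,"wz":0},{"grip":30,"tx":10,"ty":-15,"tz":0,"wx":0,"wy":0,"wz":0},{"grip":30,"tx":10,"ty":-25,"tz":0,"wx":0,"wy":0,"wz":0},{"grip":30,"tx":20,"ty":-30,"tz":0,"wx":0,"wy":0,"wz":0},{"grip":30,"tx":30,"ty":-25,"tz":0,"wx":0,"wy":0,"wz":0},{"grip":30,"tx":35,"ty":0,"tz":0,"wx":0,"wy":0,"wz":0},{"grip":30,"tx":35,"ty":0,"tz":0,"wx":0,"wy":0,"wz":0}]'
python3 -m handwheel '[{"grip":30,"tx":35,"ty":0,"tz":0,"wx":0,"wy":0,"wz":0},{"grip":30,"tx":35,"ty":0,"tz":0,"wx":0,"wy":0,"wz":0},{"grip":30,"tx":30,"ty":0,"tz":0,"wx":0,"wy":0,"wz":0},{"grip":30,"tx":0,"ty":0,"tz":0,"wx":0,"wy":0,"wz":0},{"grip":30,"tx":0,"ty":0,"tz":0,"wx":0,"wy":0,"wz":0}]'
python3 - <<'E'
from h import *
snap('top','top10.png');snap('scene','sc10.png')
im=cv2.imread('pics/top10.png')[160:280,170:330]
cv2.imwrite('pics/t10c.png',cv2.resize(im,None,fx=5,fy=5,interpolation=cv2.INTER_CUBIC))
E
```

```text
time_s: 14.82
eef_pos: [528.7, 85.3, 82.0]
ee_rot: [0.516, -0.516, 0.484, -0.484]
force: [0.4, -0.6, 0.0]
grip_width: 0.351
t 14.8167 pos [528.7  85.3  82. ] B [-43.8 118.9] zyaw 0.0639 f [ 0.4 -0.6  0. ] grip 0.35052337179753845
shift tool [-0.1 -0.   1.8]
tool y in world [-0.  0. -1.] wy -0.0011 (other 3.141 ) j6 -0.12302156788249106
time_s: 15.65
eef_pos: [540.0, -88.0, 178.8]
ee_rot: [0.516, -0.515, 0.483, -0.485]
force: [-0.1, -0.1, -1.1]
grip_width: 0.352
time_s: 16.07
eef_pos: [545.4, -187.4, 176.6]
ee_rot: [-0.515, 0.515, -0.485, 0.484]
force: [-0.3, 0.8, 0.1]
grip_width: 0.351
```

View pics/t10c.png

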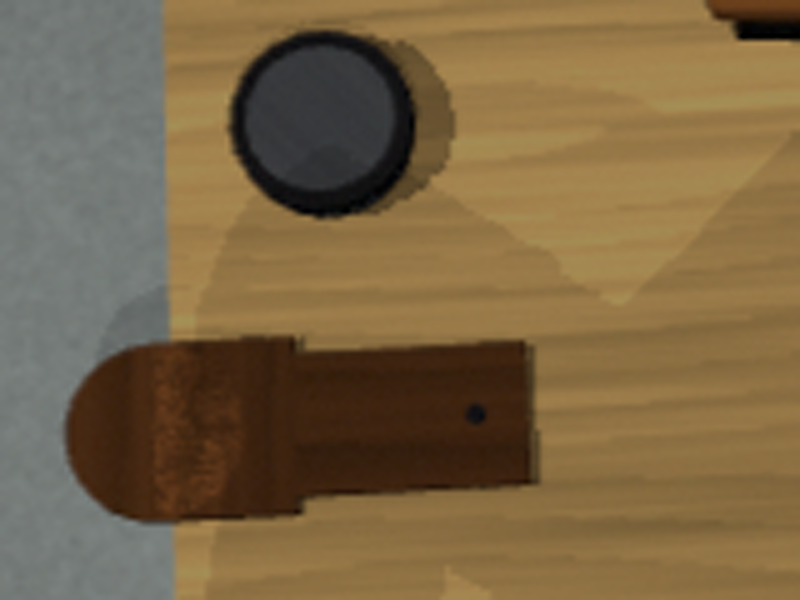

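View pics/sc10.png

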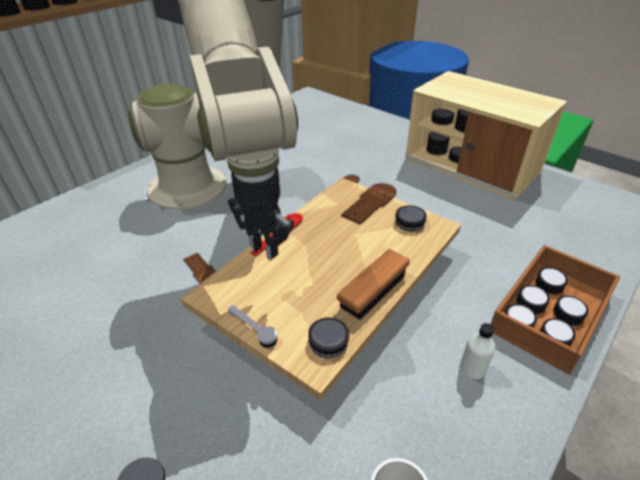

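View pics/top10.png

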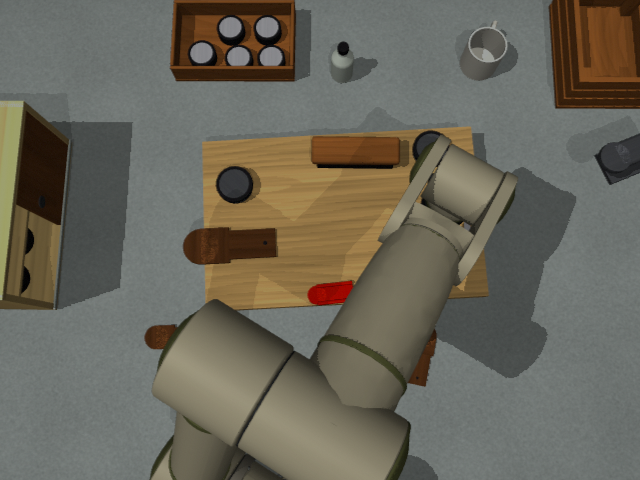

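```bash
python3 - <<'E'
from h import *
c=load('top10.png')
f=lambda u,v:(170+u/5-.4,160+v/5-.4)
t=B(px2w(c,f(66,432),86)); h=(B(px2w(c,f(527,343),86))+B(px2w(c,f(532,484),86)))/2
print('toe',t,'heel',h,np.linalg.norm(t-h),'ang',(t-h)[0]/(t-h)[1])
print('edge',B(px2w(c,f(169,310),80)),B(px2w(c,f(175,560),80)),'tin',B(px2w(c,f(324,123),105)))
s=load('sc10.png'); print(B(px2w(s,(410,213),105)))
im=cv2.imread('pics/sc10.png')[160:260,320:453]
cv2.imwrite('pics/sc10c.png',cv2.resize(im,None,fx=6,fy=6,interpolation=cv2.INTER_CUBIC))
E
```

```text
toe [-41.94468174 309.66779859] heel [-44.63978448 129.73098708] 179.9569940642812 ang 0.01497805099896823
edge [  5.59450759 269.83752389] [-93.43005961 269.4502518 ] tin [ 70.65740047 203.36284152]
[ 69.6839065  205.63816942]
```

View pics/sc10c.png

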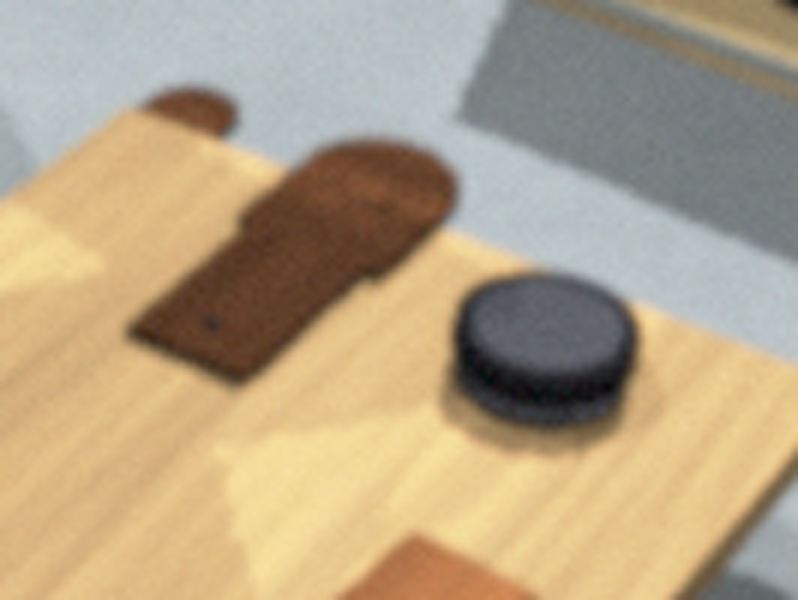

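The toe is 40 mm past the edge and the pattern is flat, within about 1° of square. The tin is upright and well apart from it, so I'm handing in.

```bash
python3 -c "
from rig import ctrl; print(ctrl.finish_job())"
```

```text
the job is handed in; nothing more can be done
None
```

I pushed the tin aside and slid the pattern out to the left end, then handed the job in after about 16 s of robot time. No verdict is reported.

- **Tin:** I pushed it about 120 mm towards the bench's far side, to bench (70, 203) mm, before touching the pattern. It stands upright and well clear of the pattern.
- **Pattern:** I pushed it by the heel with two fingertips on a gentle arc that straightened it. Its toe is at bench (−42, 310) mm, about 40 mm past the measured edge, and it is square to within about 1°. It measured 180 mm from toe to heel, as it should, and it lies flat.
- **Checks:** The two cameras agree on the tin's position to about 2 mm. The edge measured 0.2 to 0.5 mm short of the given 270 mm.
- **Other things:** The brush shows no movement. In the last top view the arm partly hid the spare tin, shoe horn and dauber; in the scene view the spare tin and dauber look unmoved, but the gripper partly covers the shoe horn. I judged these by eye and did not measure them again. The gripper did not come close to touching any of them.

No check failed.

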